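# Set the filter slide at its notch

### The arm

A 6-joint arm with a two-finger parallel gripper is mounted at the origin on a cart in front of the work surface, level with it; the furniture and walls round the work are solid. World frame = base frame: x ahead of the robot, y to its left, z up, the work surface at z = 0. Lengths are in m, angles in rad, forces in N, time in s.
With the tool pointing down it reaches from about 0.325 to 0.75 m from the base axis. Payload 7.6 kg.
Tool frame: the origin (TCP) lies at the very end of the fingers, on their centre line; the grasp point (between the pads) lies 19 mm behind it; z points along the fingers, y is the line along which they close (so a half turn about z gives the same grasp; the last joint's range is limited). The gripper opens to 85 mm and grips with 20 to 120 N. Pads are 22 mm wide; open, the fingers measure 114 mm over their backs; the gripper's body (76 mm by 85 mm) begins 54 mm behind the grasp point. The pads swing forward as they close: fully open they stand 13 mm farther back than shut.
Start: joints at [-1.185, 0.052, 1.401, -0, 1.689, -0.07], TCP at [0.231, -0.471, 0.231] pointing down, gripper open.
Joint ranges: [-2.9, 2.9], [-0.91, 2.17], [0.12, 2.37], [-1.06, 4.2], [0.26, 2.73], [-2.93, 2.93]. Speed limits (rad/s): [2.57, 2.57, 3.01, 3.14, 3.14, 3.14].

### API

Orientations are given as a rotation vector (axis times angle).
In Python, from workcell import readout, optics, ticket, cut_out gives the robot as it stands. The module is installed in compiled form; this text tells all that it offers.
- The arm moves only by the shell command python3 -m creep 'ROWS'. ROWS is JSON, a list of rows, each a list of 5 numbers: the shift along the world's x, y, z in units of 25 mm (1.0 is 25 mm), then the turn about the world's z in degrees, then the finger opening in mm, from 0 to 85.4. In form: [[x, y, z, twist, grip], ...]. A call has 1 to 12 rows; each row is the pose to reach, as a shift and turn from the pose commanded when the call began; what a row does not reach only later rows make up. A row lasts 1/12 s, in which the tool goes at most 41.7 mm and 7.16 degrees, less where a joint would pass 70% of its speed; a pose out of reach is approached as far as the arm can. A call with a gripper value outside its range is refused whole. The fingers move at their own pace and stop on an object; the grip force is fixed at half the most. Time passes only in rows, so rows that repeat a pose let the fingers close. It gives the time, the measured TCP pose, the force, the opening and the grip force at its end, in the units of the state.
- readout.sense(): the state, without advancing time (a new reading comes with each control period).
- optics.snapshot(name): name is "scene" or "top" or "wrist"; returns a dict with "frame" (480x640x3 uint8, blue, green, red), "fx", "fy", "cx", "cy" (pixels), "eye" and "orientation" of the camera in the world. Camera axes: x right, y down, z forward; pixel columns grow to the right and rows downward; lengths in m; the calibration is good to about 2 mm. A picture is of the moment at which its call begins. There is no depth.
- ticket.close_job(): hands the job in; it is judged then, once.
Trained networks look in a picture, given as the dict that the camera call returned (one of the last four; its "shot" number tells which), for a name from the list of things; names that differ only in an ending like _2 or _b are one class to them, and where a whole thing is asked for, a point or a joint stands for the part that bears it (a point fixed in the world has none). Each returns a list of dicts, best first, with "confidence" (0 to 1); they miss things now and then, are a little off and sometimes report something else, mostly with a low value. They report only what shows in the picture. A call takes as long as a camera call.
- cut_out(picture, query): "mask" (480x640 bool, what is visible of it) and "location" ([column, row] in pixels, amid what is visible of it).
The state is a dict: "t": time; "joint_pos": joint angles; "qvel": joint speeds; "joint_torque": joint torques, N m; "ee_pos": TCP position; "eef_rot": TCP orientation; "contact_force": force on the tool from outside, world axes, zero at the start; "moment": the same for the moment, N m; "finger_gap": finger opening in m; "grip_force": force on a finger pad.
Only numpy, scipy, OpenCV 4.12 (cv2) and the standard library are available. Lean on these libraries where they do the work, as an engineer would, in place of code of your own. Each camera call takes 0.05 s, during which the arm holds its last target. There are 200 camera calls.

### The job

Lift the water filter's hinged cover by its tongue and lay it back gently onto its stop, so that it stays open. Then take the filter slide by its upright fin and slide it along its rail until you feel the sprung ball drop into the notch; do not let the cover slam shut, nor run the slide on to the far end of the rail. Finish while still holding the fin between the fingers, with the slide resting in the notch; leave the mug, the tin and the spice jar alone.

Things in the scene. Friction and masses are not known exactly. Their poses are not given: they have to be found in the camera images.
- filter_unit: Grey flat base of the water filter, fixed: 124 mm (its x) by 280 mm (its y), plate top 24 mm up. Origin: centre of the underside. y runs along the rails, x away from the robot to the hinge side (yaw within 0.2 rad). Two steel rods carry the slide; at x = -43 mm lies a 14 mm wide, 6 mm high aluminium index strip along y with one notch, a 10 mm gap right across it.
- cover_hinge (a point): Middle of the cover's hinge line, which runs along the unit's y at the far side: x = +62 mm, z = +50 mm in the unit's frame.
- cover (a joint): Hinge of the cover, a thin aluminium hood over the slide, 124 x 284 x 57 mm, about 0.35 kg, top 88 mm above the worktop when shut. 0 = shut (the start), grows as the front edge is lifted up and back; stop at 1.75 rad, leaning back. Let go below about 1.2 rad it falls shut, above 1.4 it falls back, and slams if still over 0.05 rad short of the stop.
- cover_tongue (a point): Grip point in the black tongue on the cover's front edge: 18 mm wide (unit's y), 12 mm thick, 45 mm long, this point 30 mm out from the skirt. In the unit's frame, shut: x = -92, y = 0, z = +62 mm; it turns with the cover about the hinge, radius 154 mm. Pinched on its two sides (closing along the unit's y) it pivots between the pads, so the tool can stay upright.
- slide (a joint): Place of the filter slide along the unit's +y (m): 0 = at the end block on the -y side, 0.14 = at the far one. Starts between 0 and 0.015. The notch comes somewhere between 0.055 and 0.105, differently each time, so feel for it (or see it: the gap in the strip shows when the cover is open). Moves with about 0.5 N; nothing springs it back.
- slide_grip (a point): Grip point in the slide's black upright fin: 14 mm thick (unit's y, the sliding direction), 30 mm deep (x), 38 mm high above the slide's grey plate (54 mm long in y). This point is 23 mm above the plate, 15 mm below the fin's top, 65.5 mm above the worktop; in the unit's frame x = -10 mm, y = -70 mm + joint slide. The shut cover hides it.
- ball (a joint): Drop (m) of the sprung detent ball, 16 mm across, under the front edge of the slide's plate, 33 mm in front of the fin: 0.0004 riding on the strip, 0.003 centred in the notch, about 0.0022 if 1 mm off. Within 3 to 4 mm of the notch's centre it draws the slide in with 2 to 3 N (by itself if the fin is loose); pushing out again takes about 5 N.
- mug_1: White mug, 80 x 113 x 91 mm, bystander; origin at the centre of its underside.
- tin_1: Food tin, 58 mm across, 72 mm high, bystander; origin at the centre of its underside.
- spice_jar_1: Spice jar with dark lid, 44 mm across, 105 mm high, bystander; origin at the centre of its underside.

How it is judged:
By the outcome, as a careful person would: the job done as asked, in the order asked, and still so for the second after the job is handed in, while the arm keeps its last pose, push and grip.
It also fails if it takes over 72 s, if anything falls off the work surface, if the arm or the gripper's body presses on something with over 40 N, if the wrist force passes 120 N, or if a joint passes its speed limit or range.

## Working session

There is one attempt and no reset: what is moved stays moved. The work goes in short steps, Python scripts to look and compute and a shell command to move; the robot and the scene stay as the last step left them, time stands still between calls to the robot, and variables do not carry over. Pictures are saved under pics/ and viewed, at most 10 in all, crops included, and the job is handed in when it is done.

```bash
mkdir -p pics; cat > h.py <<'E'
import numpy as np, cv2
from scipy.spatial.transform import Rotation as R
from workcell import readout, optics, ticket, cut_out
def rot(p):
    o=np.array(p["orientation"],float)
    return o if o.shape==(3,3) else (R.from_rotvec(o).as_matrix() if o.size==3 else R.from_quat(o).as_matrix())
def ray(p,uv):
    d=np.array([(uv[0]-p["cx"])/p["fx"],(uv[1]-p["cy"])/p["fy"],1.]); return np.array(p["eye"]),rot(p)@d
def onz(p,uv,z):
    e,d=ray(p,uv); return e+d*(z-e[2])/d[2]
def proj(p,X):
    c=rot(p).T@(np.array(X)-np.array(p["eye"])); return p["fx"]*c[0]/c[2]+p["cx"],p["fy"]*c[1]/c[2]+p["cy"]
E
python3 - <<'E'
from h import *
print(readout.sense())
out=[]
for n in("scene","top"):
    p=optics.snapshot(n); print(n,p["eye"],p["orientation"],p["fx"],p["cx"],p["cy"])
    out.append(p["frame"])
    for q in("cover_tongue","cover","filter_unit","mug_1","tin_1","spice_jar_1"):
        for r in cut_out(p,q)[:2]:
            m=r["mask"]; print(q,r["confidence"],r["location"],m.sum())
            if q in("cover_tongue",): print(onz(p,r["location"],.062))
            if n=="top":
                c,_=cv2.findContours(m.astype(np.uint8),0,2); c=max(c,key=cv2.contourArea)
                z={"cover":.088,"cover_tongue":.068}.get(q,0.05)
                b=cv2.boxPoints(cv2.minAreaRect(c)); print(np.round([onz(p,x,z)[:2] for x in b],3).tolist())
for i,f in enumerate(out): cv2.imwrite(f"pics/a{i}.png",f)
E
```

```text
{'t': 0.0, 'joint_pos': array([-1.18524695e+00,  5.28673452e-02,  1.40170836e+00, -3.23160677e-05,
        1.68857927e+00, -7.03166402e-02]), 'qvel': array([-1.25337990e-04, -1.49773084e-05,  7.36357619e-04,  8.87883876e-04,
       -1.02143501e-03, -3.71046918e-04]), 'joint_torque': array([-1.69193845e-03, -3.81677127e+01, -3.60190272e+01, -2.18323053e-04,
        6.20030638e-03,  3.87951991e-07]), 'ee_pos': array([ 0.23102175, -0.47111634,  0.23046467]), 'eef_rot': array([-3.05884024e+00, -7.09535050e-01,  4.34781503e-04]), 'contact_force': array([-0.05766672, -0.22302792, -0.11889951]), 'moment': array([ 0.07060705, -0.01970568,  0.00805671]), 'grip_force': 0.0, 'finger_gap': 0.08547988470781143}
scene [-0.52043544 -0.80097447  0.84746431] [-1.93656997  0.96618354 -0.52600674] 575.0205164157205 313.48202161017093 248.73234116780714
cover_tongue 0.75 [301.1, 228.8] 4106
[0.5615944  0.08213647 0.062     ]
cover 0.87 [302.2, 234.5] 4227
filter_unit 0.63 [301.4, 237.2] 5114
mug_1 0.58 [300.1, 232.9] 4216
tin_1 0.76 [243.8, 204.5] 405
spice_jar_1 0.59 [383.3, 309.5] 882
top [ 0.37096113
[... 287 characters left out ...]
] 7680
[0.55459544 0.06979524 0.062     ]
[[0.6, 0.232], [0.645, -0.074], [0.47, -0.098], [0.426, 0.202]]
cover 0.67 [275.7, 214.6] 7476
[[0.593, 0.226], [0.643, -0.06], [0.471, -0.088], [0.423, 0.193]]
filter_unit 0.86 [273.7, 218.7] 7671
[[0.604, 0.235], [0.65, -0.075], [0.471, -0.099], [0.427, 0.205]]
mug_1 0.73 [462.3, 221.3] 1493
[[0.55, -0.296], [0.636, -0.355], [0.578, -0.438], [0.494, -0.378]]
tin_1 0.65 [172.5, 200.9] 676
[[0.589, 0.352], [0.634, 0.319], [0.586, 0.258], [0.541, 0.291]]
tin_1 0.52 [276.3, 216.5] 7611
[[0.605, 0.232], [0.647, -0.065], [0.469, -0.088], [0.429, 0.203]]
spice_jar_1 0.75 [430.6, 294.8] 516
[[0.406, -0.255], [0.415, -0.322], [0.37, -0.326], [0.361, -0.26]]
```

View pics/a0.png

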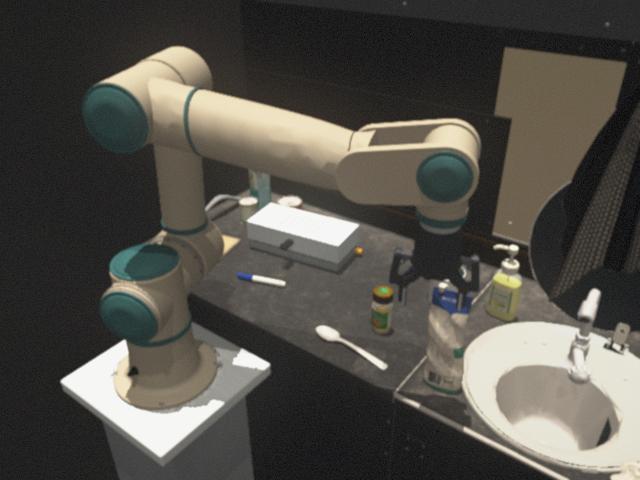

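View pics/a1.png

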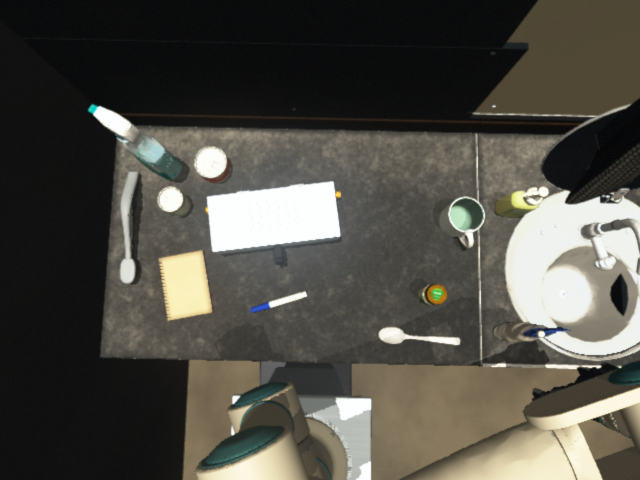

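The scene view shows the white cover at about (302,235), with its tongue at about (287,243). In the top view the cover's corners are at about (207,186), (336,183), (340,238) and (211,250), and the black tongue is at about (280,255). The jar, mug and tins are well clear of it.

```bash
python3 - <<'E'
from h import *
p=optics.snapshot("top")
for uv in [(207,186),(336,183),(340,238),(211,250),(210,198)]: print(uv,onz(p,uv,.088).round(4))
print("tongue",onz(p,(280,256),.066).round(4))
f=p["frame"][165:285,190:360]
cv2.imwrite("pics/b.png",cv2.resize(f,None,fx=4.7,fy=4.7,interpolation=cv2.INTER_CUBIC)[:600,:800])
print(R.from_rotvec(readout.sense()["eef_rot"]).as_matrix().round(3).tolist())
E
```

```text
(207, 186) [0.6186 0.2219 0.088 ]
(336, 183) [ 0.6322 -0.0682  0.088 ]
(340, 238) [ 0.5075 -0.0791  0.088 ]
(211, 250) [0.4743 0.2058 0.088 ]
(210, 198) [0.5913 0.2138 0.088 ]
tongue [0.4663 0.0543 0.066 ]
[[0.898, 0.44, 0.0], [0.44, -0.898, -0.0], [-0.0, 0.0, -1.0]]
```

View pics/b.png

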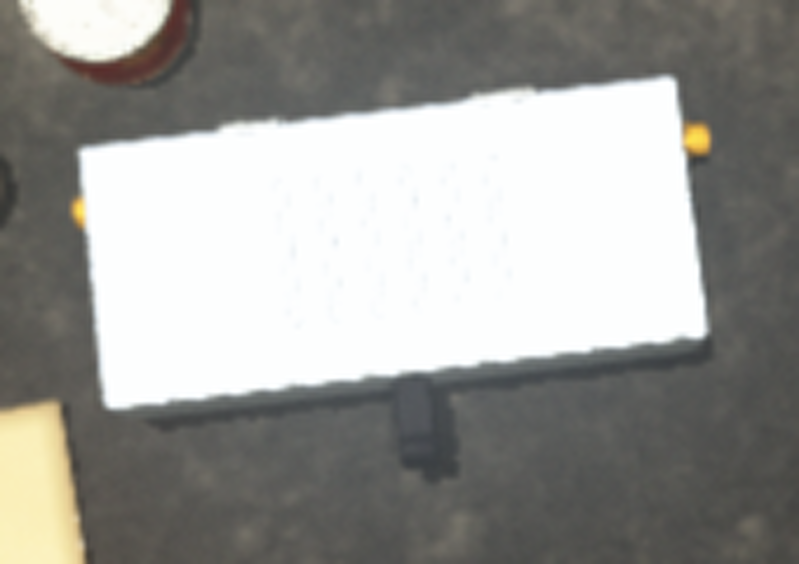

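The crop shows the top plate's corners at (80,148), (672,77), (708,333) and (105,408). The tongue runs from (413,378) to (420,455), and the orange hinge pins are at (697,138) and (78,212).

```bash
python3 - <<'E'
from h import *
p=optics.snapshot("top")
P=np.array([onz(p,(a/4.7+190,b/4.7+165),.088)[:2] for a,b in[(80,148),(672,77),(708,333),(105,408)]])
L=np.array([[62,142],[62,-142],[-62,-142],[-62,142]])/1000
a=P-P.mean(0); yaw=np.arctan2((L[:,0]*a[:,1]-L[:,1]*a[:,0]).sum(),(L*a).sum())
M=np.array([[np.cos(yaw),-np.sin(yaw)],[np.sin(yaw),np.cos(yaw)]]);o=P.mean(0)
print("yaw",yaw,np.degrees(yaw),"o",o,"resid",(P-o-L@M.T).round(4).tolist())
print("tongue",o+M@[-.092,0],"from pix",[onz(p,(a/4.7+190,b/4.7+165),.068)[:2].round(4) for a,b in[(413,378),(418,446)]])
print("pins", [onz(p,(a/4.7+190,b/4.7+165),.05)[:2].round(4) for a,b in[(697,138),(78,212)]], [o+M@[.062,y] for y in (-.15,.15)])
s=readout.sense(); T=R.from_rotvec(s["eef_rot"]).as_matrix()[:2,1]; print("tool y ang",np.degrees(np.arctan2(T[1],T[0])), "want",90+np.degrees(yaw))
E
```

```text
yaw 0.1464542169098881 8.391208520830082 o [0.55326209 0.07036321] resid [[0.0007, 0.0007], [0.0004, -0.0003], [-0.0003, -0.0013], [-0.0008, 0.0009]]
tongue [0.46224698 0.05693753] from pix [array([0.49  , 0.0597]), array([0.4573, 0.0563])]
pins [array([ 0.6144, -0.0758]), array([0.5703, 0.2283])] [array([ 0.63648805, -0.06898327]), array([0.59270868, 0.22780515])]
tool y ang -63.88751359037859 want 98.39120852083008
```

```bash
python3 -m creep '[[9.25,21.1,-2,-17.7,60],[9.25,21.1,-2,-17.7,60],[9.25,21.1,-2,-17.7,60],[9.25,21.1,-2,-17.7,60],[9.25,21.1,-2,-17.7,60],[9.25,21.1,-2,-17.7,60],[9.25,21.1,-2,-17.7,60],[9.25,21.1,-2,-17.7,60],[9.25,21.1,-2,-17.7,60],[9.25,21.1,-2,-17.7,60],[9.25,21.1,-2,-17.7,60],[9.25,21.1,-2,-17.7,60]]'
```

```text
t: 1.8
ee_pos: [0.4307, -0.015, 0.1885]
eef_rot: [3.133, 0.231, 0.002]
contact_force: [1.7, -1.8, 0.0]
finger_gap: 0.0602
grip_force: 0.0
```

```bash
python3 -m creep '[[0.5,1.2,-0.4,0,60],[1.1,2.5,-0.8,0,60],[1.1,2.5,-0.8,0,60],[1.1,2.5,-0.8,0,60],[1.1,2.5,-0.8,0,60]]'; python3 - <<'E'
from h import *
s=readout.sense(); T=R.from_rotvec(s["eef_rot"]).as_matrix()[:2,1]; print(s["ee_pos"],"ang",np.degrees(np.arctan2(T[1],T[0])),s["joint_pos"].round(2))
p=optics.snapshot("wrist"); print(p["eye"],p["fx"])
print("expected tongue px",proj(p,(.4622,.0569,.066)),"ends",proj(p,(.492,.0612,.068)),proj(p,(.4474,.0547,.068)))
for r in cut_out(p,"cover_tongue")[:2]: print(r["confidence"],r["location"],r["mask"].sum())
cv2.imwrite("pics/c.png",p["frame"])
E
```

```text
t: 2.22
ee_pos: [0.4577, 0.0451, 0.1684]
eef_rot: [3.133, 0.231, -0.0]
contact_force: [0.4, 0.5, 0.3]
finger_gap: 0.06
grip_force: 0.0
[0.45769319 0.04505676 0.16841642] ang -81.56505223523976 [ 0.02 -0.11  1.68 -0.    1.57  1.44]
[0.53111513 0.05438635 0.31111039] 418.03339708792146
expected tongue px (np.float64(302.3204724339746), np.float64(226.28905955709428)) ends (np.float64(301.57695961349043), np.float64(177.3988404789977)) (np.float64(302.5449557773698), np.float64(250.65266907763476))
0.86 [297.1, 88.3] 104203
```

View pics/c.png

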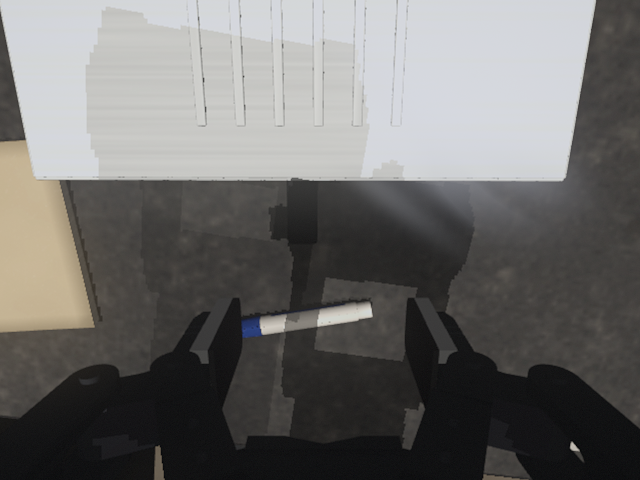

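The wrist view shows the tongue running from (302,180) to (302,243), centred where I predicted sideways and about 4 mm further out in x. The cover's front edge is at row 180 and the fingers are at columns 240 and 408.

```bash
python3 -m creep '[[0,0,0,0,60],[0,0,-1,0,60],[0,0,-1,0,60],[0,0,-1,0,60],[0,0,-1,0,60]]'
```

```text
t: 2.73
ee_pos: [0.458, 0.0449, 0.1442]
eef_rot: [3.133, 0.229, 0.001]
contact_force: [-0.1, -0.1, 0.3]
finger_gap: 0.0603
grip_force: 0.0
```

```bash
python3 -m creep '[[0.32,0.5,-0.5,0,60],[0.32,0.5,-1.5,0,60],[0.32,0.5,-2.5,0,60],[0.32,0.5,-3.4,0,60],[0.32,0.5,-4.0,0,60],[0.32,0.5,-4.0,0,60],[0.32,0.5,-4.0,0,60],[0.32,0.5,-4.0,0,60]]'
```

```text
t: 3.4
ee_pos: [0.467, 0.0578, 0.0452]
eef_rot: [3.133, 0.23, 0.005]
contact_force: [-0.2, 0.1, 0.2]
finger_gap: 0.06
grip_force: 0.0
```

```bash
python3 -m creep '[[0,0,0,0,25],[0,0,0,0,10],[0,0,0,0,10],[0,0,0,0,10],[0,0,0,0,10],[0,0,0,0,10],[0,0,0,0,10],[0,0,0,0,10]]'; python3 - <<'E'
from h import *
import numpy as np
s=readout.sense()["ee_pos"]; y=.1465; ux=np.array([np.cos(y),np.sin(y)])
g0=np.array([.5533,.0704])-.092*ux; print(s,"tongue nominal",g0)
# shifts in units for theta
for th in np.arange(.0,1.76,.125):
    dx=-.154*np.cos(th+np.arctan2(.012,.154))+.154*np.cos(np.arctan2(.012,.154)); dz=.154*np.sin(th+np.arctan2(.012,.154))-.012
    print(round(th,3),(np.array([dx*ux[0],dx*ux[1],dz])/.025).round(2))
E
```

```text
t: 4.07
ee_pos: [0.4661, 0.0592, 0.0444]
eef_rot: [-3.131, -0.231, -0.002]
contact_force: [-2.9, 6.9, 5.8]
finger_gap: 0.017
grip_force: 58.9
[0.46608932 0.05917854 0.04437405] tongue nominal [0.4622855  0.05697016]
0.0 [ 0.  0. -0.]
0.125 [0.11 0.02 0.76]
0.25 [0.31 0.05 1.5 ]
0.375 [0.6  0.09 2.21]
0.5 [0.97 0.14 2.88]
0.625 [1.43 0.21 3.5 ]
0.75 [1.95 0.29 4.06]
0.875 [2.54 0.38 4.54]
1.0 [3.19 0.47 4.95]
1.125 [3.88 0.57 5.27]
1.25 [4.61 0.68 5.5 ]
1.375 [5.36 0.79 5.64]
1.5 [6.12 0.9  5.68]
1.625 [6.88 1.01 5.63]
1.75 [7.62 1.13 5.48]
```

```bash
python3 -m creep '[[0.05,0.01,0.38,0,10],[0.11,0.02,0.76,0,10],[0.2,0.03,1.13,0,10],[0.31,0.05,1.5,0,10],[0.45,0.07,1.86,0,10],[0.6,0.09,2.21,0,10],[0.78,0.11,2.55,0,10],[0.97,0.14,2.88,0,10],[1.19,0.17,3.2,0,10],[1.43,0.21,3.5,0,10],[1.69,0.25,3.79,0,10],[1.95,0.29,4.06,0,10]]'
```

```text
t: 5.07
ee_pos: [0.5135, 0.0661, 0.1436]
eef_rot: [-3.131, -0.231, 0.006]
contact_force: [0.5, 4.8, -8.0]
finger_gap: 0.0172
grip_force: 59.2
```

```bash
python3 -m creep '[[0.29,0.04,0.25,0,10],[0.59,0.09,0.48,0,10],[0.91,0.13,0.69,0,10],[1.24,0.18,0.89,0,10],[1.58,0.23,1.06,0,10],[1.93,0.28,1.21,0,10],[2.29,0.33,1.33,0,10],[2.66,0.39,1.44,0,10],[3.03,0.45,1.52,0,10],[3.41,0.5,1.58,0,10],[3.41,0.5,1.58,0,10],[3.41,0.5,1.58,0,10]]'
```

```text
t: 6.07
ee_pos: [0.599, 0.0786, 0.1831]
eef_rot: [-3.132, -0.232, 0.005]
contact_force: [-1.5, 4.9, -4.0]
finger_gap: 0.0168
grip_force: 62.7
```

```bash
python3 -m creep '[[0.25,0.04,0.03,0,10],[0.5,0.07,0.05,0,10],[0.76,0.11,0.05,0,10],[1.0,0.15,0.04,0,10],[1.25,0.18,0.02,0,10],[1.5,0.22,-0.01,0,10],[1.7,0.25,-0.04,0,10],[1.85,0.27,-0.06,0,10],[1.95,0.29,-0.08,0,10],[2.05,0.3,-0.1,0,10],[2.1,0.31,-0.11,0,10],[2.1,0.31,-0.11,0,10]]'
```

```text
t: 7.07
ee_pos: [0.6512, 0.0862, 0.1804]
eef_rot: [-3.132, -0.232, 0.005]
contact_force: [-3.8, 4.1, -3.6]
finger_gap: 0.0169
grip_force: 66.6
```

```bash
python3 -m creep '[[0.05,0.01,-0.01,0,10],[0.1,0.015,-0.02,0,10],[0.15,0.02,-0.03,0,10],[0.2,0.03,-0.04,0,10],[0.24,0.035,-0.05,0,10],[0.28,0.04,-0.06,0,10],[0.28,0.04,-0.06,0,10],[0.28,0.04,-0.06,0,10]]'
```

```text
t: 7.73
ee_pos: [0.6579, 0.0871, 0.1788]
eef_rot: [-3.132, -0.232, 0.006]
contact_force: [-3.6, 5.0, -3.8]
finger_gap: 0.0167
grip_force: 66.8
```

```bash
python3 -m creep '[[0.05,0.01,-0.01,0,10],[0.1,0.015,-0.02,0,10],[0.15,0.02,-0.03,0,10],[0.2,0.03,-0.04,0,10],[0.25,0.035,-0.05,0,10],[0.25,0.035,-0.05,0,10],[0.25,0.035,-0.05,0,10]]'
```

```text
t: 8.32
ee_pos: [0.6639, 0.088, 0.1771]
eef_rot: [-3.132, -0.232, 0.008]
contact_force: [-5.3, 5.1, -4.9]
finger_gap: 0.017
grip_force: 66.8
```

```bash
python3 -m creep '[[0.05,0.01,-0.01,0,10],[0.1,0.015,-0.02,0,10],[0.15,0.02,-0.03,0,10],[0.15,0.02,-0.03,0,10],[0.15,0.02,-0.03,0,10]]'; python3 - <<'E'
from h import *
p=optics.snapshot("top")
cv2.imwrite("pics/d.png",cv2.resize(p["frame"][120:280,180:380],None,fx=3.75,fy=3.75))
E
```

```text
t: 8.73
ee_pos: [0.6658, 0.0883, 0.1765]
eef_rot: [-3.132, -0.232, 0.017]
contact_force: [-17.6, 2.4, -0.2]
finger_gap: 0.017
grip_force: 67.0
```

View pics/d.png

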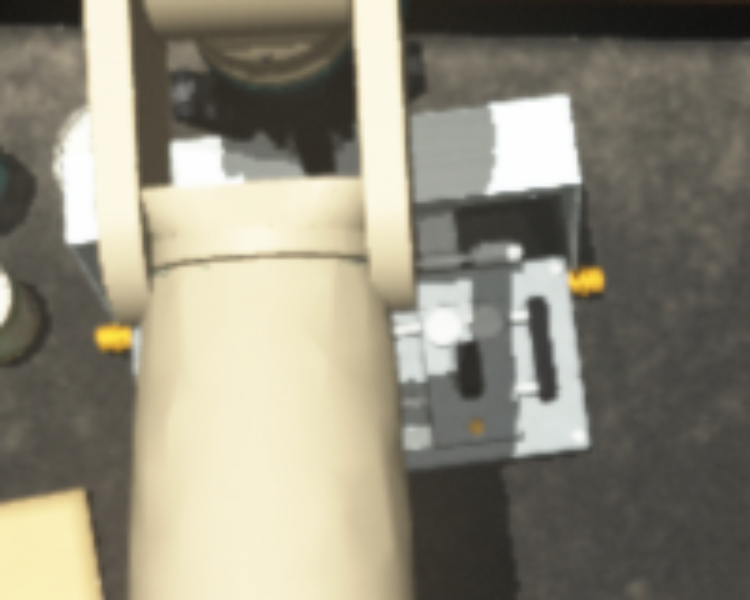

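The cover is on its stop: the force jumped to 17 N and the top view shows the hood standing behind the base. At the right end of the base the slide's fin is visible at about (468,370) in the crop. I'll release the tongue, rise, and back off with a half turn so the camera faces the robot side.

```bash
python3 -m creep '[[-0.08,-0.01,0.01,0,10],[-0.08,-0.01,0.01,0,30],[-0.08,-0.01,0.01,0,50],[-0.08,-0.01,0.01,0,50],[-0.08,-0.01,0.01,0,50],[-0.08,-0.01,0.8,0,50],[-0.08,-0.01,1.8,0,50],[-0.08,-0.01,2.8,0,50],[-0.08,-0.01,3.5,0,50],[-1.0,-0.3,3.5,0,50],[-2.5,-0.8,3.5,0,50],[-4,-1.5,3.5,0,50]]'; python3 - <<'E'
from h import *
print(readout.sense()["joint_pos"].round(2))
y=.1465;M=np.array([[np.cos(y),-np.sin(y)],[np.sin(y),np.cos(y)]])
print([ (np.array([.5533,.0704])+M@[-.010,-.07+q]).round(4) for q in(0,.0075,.015)])
E
```

```text
t: 9.78
ee_pos: [0.5685, 0.0504, 0.2651]
eef_rot: [3.133, 0.232, 0.001]
contact_force: [0.0, -1.2, 0.8]
finger_gap: 0.0497
grip_force: 0.0
[ 0.02  0.18  1.2  -0.    1.76  1.45]
[array([ 5.536e-01, -3.000e-04]), array([0.5525, 0.0071]), array([0.5514, 0.0145])]
```

```bash
python3 -m creep '[[-0.3,-0.8,0,7,50],[-0.6,-1.7,0,14,50],[-0.6,-1.7,0,21,50],[-0.6,-1.7,0,28,50],[-0.6,-1.7,0,35,50],[-0.6,-1.7,0,42,50],[-0.6,-1.7,0,49,50],[-0.6,-1.7,0,56,50],[-0.6,-1.7,0,63,50],[-0.6,-1.7,0,70,50],[-0.6,-1.7,0,77,50],[-0.6,-1.7,0,84,50]]'
python3 -m creep '[[0,0,0,7,50],[0,0,0,14,50],[0,0,0,21,50],[0,0,0,28,50],[0,0,0,35,50],[0,0,0,42,50],[0,0,0,49,50],[0,0,0,56,50],[0,0,0,63,50],[0,0,0,70,50],[0,0,0,77,50],[0,0,0,84,50]]'
python3 -m creep '[[0,0,0,6,50],[0,0,0,12,50],[0,0,0,12,50],[0,0,0,12,50]]'
python3 - <<'E'
from h import *
s=readout.sense(); T=R.from_rotvec(s["eef_rot"]).as_matrix()[:2,1]; print("ang",np.degrees(np.arctan2(T[1],T[0])),s["joint_pos"].round(2))
p=optics.snapshot("wrist"); print(p["eye"])
for q in("slide_grip","slide"):
  for r in cut_out(p,q)[:2]: print(q,r["confidence"],r["location"],r["mask"].sum())
for q in(0,.0075,.015):
  y=.1465;M=np.array([[np.cos(y),-np.sin(y)],[np.sin(y),np.cos(y)]])
  print(q,proj(p,list(np.array([.5533,.0704])+M@[-.010,-.07+q])+[.0805]))
cv2.imwrite("pics/e.png",p["frame"])
E
```

```text
t: 10.78
ee_pos: [0.5545, 0.0075, 0.266]
eef_rot: [2.167, 2.273, 0.001]
contact_force: [0.3, -0.6, -0.0]
finger_gap: 0.0497
grip_force: 0.0
t: 11.78
ee_pos: [0.5545, 0.0075, 0.266]
eef_rot: [0.089, 3.139, -0.0]
contact_force: [-1.1, 0.3, 0.0]
finger_gap: 0.0498
grip_force: 0.0
t: 12.12
ee_pos: [0.5544, 0.0076, 0.2659]
eef_rot: [-0.225, 3.133, -0.0]
contact_force: [-0.5, -0.4, -0.6]
finger_gap: 0.05
grip_force: 0.0
ang 98.22271366891697 [-0.05  0.13  1.25 -0.    1.76 -1.77]
[ 0.48189471 -0.00450227  0.40852227]
slide_grip 0.93 [314.8, 197.9] 5852
slide 0.59 [314.9, 195.9] 5967
0 (np.float64(315.51786776407573), np.float64(202.69836515861508))
0.0075 (np.float64(324.8856872592142), np.float64(202.663710621785))
0.015 (np.float64(334.2539847643915), np.float64(202.629054316644))
```

View pics/e.png

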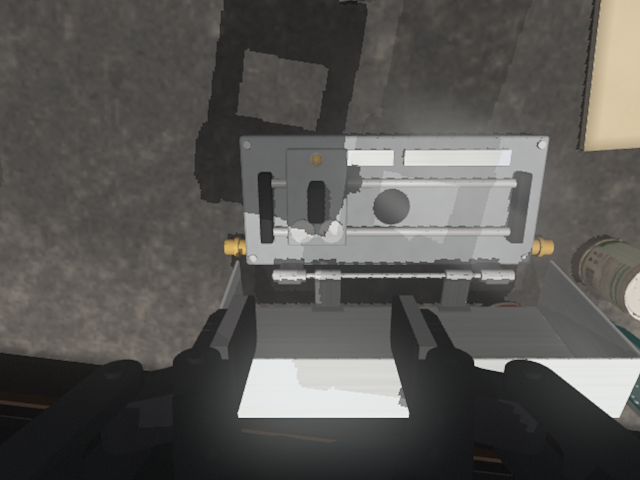

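The wrist view shows the cover lying open, with the fin at (316,200) and the slide at the left block. The notch gap in the strip is at about (399,157), between columns 393 and 404.

```bash
python3 - <<'E'
from h import *
p=optics.snapshot("wrist")
y=.1465;M=np.array([[np.cos(y),-np.sin(y)],[np.sin(y),np.cos(y)]]);o=np.array([.5533,.0704])
U=lambda uv,z:(M.T@(onz(p,uv,z)[:2]-o)).round(4)
print("corners",U((241,136),.024),U((548,137),.024),U((244,264),.024),U((549,264),.024))
print("fin",U((316.5,202),.0805),onz(p,(316.5,202),.0805),"dot",U((316,159),.0425),"gap",U((393.5,157),.030),U((404.,157),.03),U((399,164),.024))
E
```

```text
corners [-0.059  -0.1372] [-0.0574  0.1379] [ 0.0632 -0.1415] [0.0641 0.1575]
fin [-0.0108 -0.0691] [5.52727458e-01 4.93205796e-04 8.05000000e-02] dot [-0.0405 -0.0699] gap [-0.0407 -0.0007] [-0.0407  0.0087] [-0.0337  0.0056]
```

```bash
python3 -m creep '[[-0.07,-0.28,-1,0,38],[-0.07,-0.28,-2.5,0,38],[-0.07,-0.28,-4,0,38],[-0.07,-0.28,-5.5,0,38],[-0.07,-0.28,-6.5,0,38],[-0.07,-0.28,-7.4,0,38],[-0.07,-0.28,-8.1,0,38],[-0.07,-0.28,-8.6,0,38],[-0.07,-0.28,-8.6,0,38],[-0.07,-0.28,-8.6,0,38]]'
```

```text
t: 13.15
ee_pos: [0.5526, 0.0008, 0.0506]
eef_rot: [0.23, -3.133, -0.0]
contact_force: [-0.7, -0.4, 1.1]
finger_gap: 0.038
grip_force: 0.0
```

```bash
python3 -m creep '[[0,0,0,0,25],[0,0,0,0,15],[0,0,0,0,8],[0,0,0,0,8],[0,0,0,0,8],[0,0,0,0,8],[0,0,0,0,8],[0,0,0,0,8]]'
```

```text
t: 13.82
ee_pos: [0.5535, 0.0011, 0.0524]
eef_rot: [-0.23, 3.13, 0.001]
contact_force: [-2.5, 2.6, 5.9]
finger_gap: 0.0133
grip_force: 59.2
```

```bash
python3 -m creep '[[-0.03,0.2,0,0,8],[-0.06,0.4,0,0,8],[-0.09,0.6,0,0,8],[-0.12,0.8,0,0,8],[-0.15,1.0,0,0,8],[-0.18,1.2,0,0,8],[-0.21,1.4,0,0,8],[-0.24,1.6,0,0,8],[-0.27,1.8,0,0,8],[-0.3,2.0,0,0,8],[-0.33,2.2,0,0,8],[-0.34,2.3,0,0,8]]'
```

```text
t: 14.82
ee_pos: [0.5452, 0.0581, 0.0524]
eef_rot: [-0.23, 3.13, -0.002]
contact_force: [-1.3, -2.7, 5.8]
finger_gap: 0.0132
grip_force: 59.2
```

```bash
python3 -m creep '[[0,0,0,0,8],[0,0,0,0,8],[0,0,0,0,8]]'; python3 - <<'E'
from h import *
s=readout.sense();print(s["ee_pos"],s["contact_force"])
p=optics.snapshot("wrist")
for r in cut_out(p,"slide_grip")[:1]: print(r["confidence"],r["location"])
cv2.imwrite("pics/f.png",p["frame"])
E
```

```text
t: 15.07
ee_pos: [0.5452, 0.0584, 0.0524]
eef_rot: [-0.23, 3.13, 0.0]
contact_force: [-0.3, 1.4, 5.8]
finger_gap: 0.0131
grip_force: 59.2
[0.54515408 0.05842413 0.05244026] [-0.2861561   1.39992858  5.80369378]
0.6 [321.6, 266.7]
```

View pics/f.png

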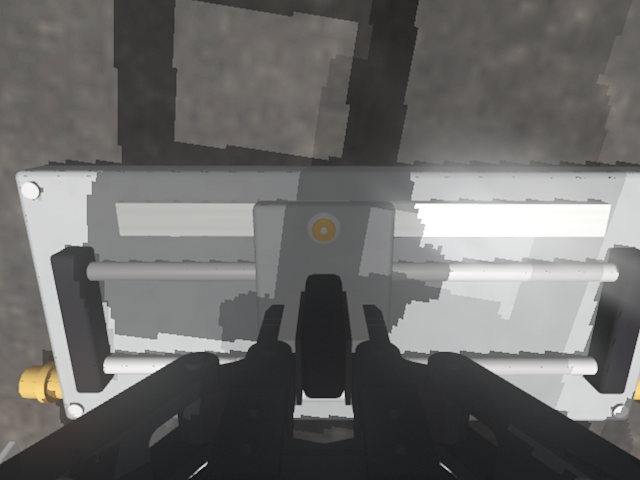

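The gap is now hidden under the slide's plate; the fin is held at (323,335). I expect the notch about 15 mm further on, so I'll go on and then feel for it.

```bash
python3 -m creep '[[-0.015,0.1,0,0,8],[-0.03,0.2,0,0,8],[-0.045,0.3,0,0,8],[-0.06,0.4,0,0,8],[-0.06,0.4,0,0,8],[-0.06,0.4,0,0,8]]'
for i in 1 2 3; do echo; done; python3 -m creep '[[-0.006,0.04,0,0,8],[-0.006,0.04,0,0,8],[-0.006,0.04,0,0,8]]'; python3 -m creep '[[-0.006,0.04,0,0,8],[-0.006,0.04,0,0,8],[-0.006,0.04,0,0,8]]'; python3 -m creep '[[-0.006,0.04,0,0,8],[-0.006,0.04,0,0,8],[-0.006,0.04,0,0,8]]'
```

```text
t: 15.67
ee_pos: [0.5437, 0.0683, 0.0524]
eef_rot: [-0.23, 3.13, -0.0]
contact_force: [0.5, 0.6, 4.9]
finger_gap: 0.0132
grip_force: 59.2



t: 15.92
ee_pos: [0.5436, 0.0693, 0.0524]
eef_rot: [-0.23, 3.13, -0.0]
contact_force: [0.0, 0.3, 5.7]
finger_gap: 0.0129
grip_force: 59.1
t: 16.17
ee_pos: [0.5434, 0.0703, 0.0524]
eef_rot: [-0.23, 3.13, 0.0]
contact_force: [0.5, 1.3, 5.6]
finger_gap: 0.0128
grip_force: 59.2
t: 16.42
ee_pos: [0.5432, 0.0717, 0.0524]
eef_rot: [-0.23, 3.13, 0.001]
contact_force: [0.1, 3.2, 6.3]
finger_gap: 0.0131
grip_force: 59.2
```

The pull forward is rising (+3.2 N in y), so the ball is starting to drop in. I'll keep going in 1 mm steps.

```bash
for i in 1; do python3 -m creep '[[-0.006,0.04,0,0,8],[-0.006,0.04,0,0,8],[-0.006,0.04,0,0,8]]'; python3 -m creep '[[-0.006,0.04,0,0,8],[-0.006,0.04,0,0,8],[-0.006,0.04,0,0,8]]';  done
```

```text
t: 16.67
ee_pos: [0.5431, 0.0728, 0.0524]
eef_rot: [-0.23, 3.13, 0.001]
contact_force: [-0.9, 2.7, 5.8]
finger_gap: 0.0136
grip_force: 59.2
t: 16.92
ee_pos: [0.5429, 0.0739, 0.0524]
eef_rot: [-0.23, 3.13, 0.002]
contact_force: [-0.2, 3.0, 5.7]
finger_gap: 0.0129
grip_force: 59.1
```

```bash
python3 -m creep '[[-0.003,0.02,0,0,8],[-0.003,0.02,0,0,8],[-0.003,0.02,0,0,8]]'; python3 -m creep '[[-0.003,0.02,0,0,8],[-0.003,0.02,0,0,8],[-0.003,0.02,0,0,8]]'; python3 -m creep '[[-0.003,0.02,0,0,8],[-0.003,0.02,0,0,8],[-0.003,0.02,0,0,8]]'
```

```text
t: 17.17
ee_pos: [0.5429, 0.0741, 0.0524]
eef_rot: [-0.23, 3.13, 0.001]
contact_force: [-0.9, 2.0, 6.1]
finger_gap: 0.0132
grip_force: 59.1
t: 17.42
ee_pos: [0.5429, 0.0742, 0.0524]
eef_rot: [-0.23, 3.13, -0.0]
contact_force: [0.2, 0.2, 5.7]
finger_gap: 0.0131
grip_force: 59.1
t: 17.67
ee_pos: [0.5428, 0.0743, 0.0524]
eef_rot: [-0.23, 3.13, -0.001]
contact_force: [-0.7, -1.7, 6.1]
finger_gap: 0.0133
grip_force: 59.1
```

The measured position has locked at y≈0.0742 and the force has gone through zero, so the ball is centred. I'll back off half a millimetre to zero force and check.

```bash
python3 -m creep '[[0.002,-0.018,0,0,8],[0.002,-0.018,0,0,8],[0.002,-0.018,0,0,8],[0.002,-0.018,0,0,8],[0.002,-0.018,0,0,8],[0.002,-0.018,0,0,8]]'; python3 - <<'E'
from h import *
p=optics.snapshot("scene"); q=optics.snapshot("top")
a=cv2.resize(p["frame"][150:330,180:420],(400,300)); b=cv2.resize(q["frame"][110:290,180:420],(400,300))
cv2.imwrite("pics/g.png",np.hstack([a,b]))
E
```

```text
t: 18.17
ee_pos: [0.5428, 0.0742, 0.0524]
eef_rot: [-0.23, 3.129, -0.001]
contact_force: [0.0, -0.3, 6.5]
finger_gap: 0.0133
grip_force: 59.1
```

View pics/g.png

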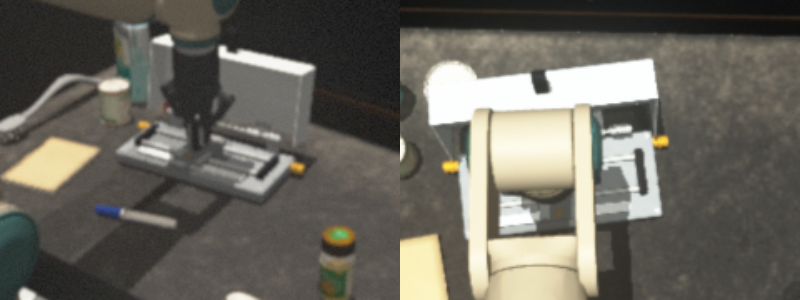

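The cover stands open (left half, about (235,85)). The fin is held at about (198,140), and the bystander items are where they started.

```bash
python3 -c "from workcell import ticket; print(ticket.close_job())"
```

```text
the job is handed in; nothing more can be done
None
```

The job is handed in: the cover lies open on its stop, and the slide rests in the notch (found by feel, about 73 mm along) with the fin still held between the fingers; the mug, tin and spice jar were not touched.

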